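# Strip the phin brewers and clear the drip tray

## Task

The two phin coffee brewers on the drip tray are empty and have to go to the wash: take each apart from the top down (lid, if it has one, then the press by its stem, then the chamber) and lay the steel parts side by side on the floor of the steel pan, not back inside or on one another. Then clear every glass off the drip tray and stand each upright in a compartment of its own in the grey tote, without disturbing the black scale beside it.

Things in the scene. Friction and masses are not known exactly. Their poses are not given: they have to be found in the camera images.
- drip_tray: fixed steel drip tray, 105 (its x) x 310 (its y) x 20 mm; origin under its centre, slotted top at z = 20 mm. Brewers and glasses stand on it in a row along its y, about 100 mm apart. A hot-water font (45 mm thick, 275 mm high) stands 175 mm behind its middle, spout swung aside along y. To its right (y < -0.1, x > 0.5 m) a till with a 260 mm board before it: pass it drawn in or high up
- pan: shallow loose steel pan with a perforated floor, 180 (its x) x 260 (its y) x 30 mm high, walls and floor 3 mm; origin under its centre. For the steel brewer parts; it may stand left or right
- pan_floor (a point): centre of the pan's inner floor (usable 174 x 254 mm), axes as the pan
- tote: loose grey plastic carrying tote, 165 (its x) x 205 (its y) x 45 mm high, walls and floor 4 mm, split by a cross of 4 mm dividers (about 38 mm high) into four compartments, each 76 x 96 mm; compartment centres at x = +-40 mm, y = +-50 mm from its middle; origin under its centre. For the glasses; it may stand right or left
- tote_floor (a point): centre of the tote's inner floor (where the dividers cross, at floor height), axes as the tote
- milk_pitcher: heavy steel milk pitcher standing left of the work, 104 mm high; origin under its centre;  a bystander
- scale: flat black brewing scale lying left of the drip tray, 130 x 105 x 21 mm, loose; origin under its centre; a bystander to leave alone
- lid_1: lid of brewer 1 (may be missing at the start): tall steel cap, 67 mm across, 52 mm high with the knob on top (16 mm across, from 42 to 52 mm above the origin; take it by this); origin at the centre of its lower edge. It sits loosely over the chamber, origin 35 mm above the chamber's, its skirt reaching 8 mm down outside the chamber's rim
- press_1: press of brewer 1: perforated steel disc 49 mm across and 3 mm thick, with an upright stem 8 mm thick that ends in a knob 14 mm across, 48 to 58 mm above the disc's underside (origin: centre of the underside). It lies loose on the chamber's floor, origin 9.5 mm above the chamber's; the knob stands 24 mm above the chamber's rim once the lid is off
- chamber_1: steel brewing chamber of brewer 1: cup 58 mm across outside, 53 mm inside, its rim 43.5 mm above the origin; near its foot a flat brim 74 mm across (5 to 8 mm above the origin); under it a round foot 44 mm across, origin at the centre of the foot's underside. It sits on glass_1, the brim on the glass's rim, the foot 5 mm down in its mouth, origin 75 mm above the glass's; nothing fastens it
- lid_2: lid of brewer 2 (may be missing at the start): tall steel cap, 67 mm across, 52 mm high with the knob on top (16 mm across, from 42 to 52 mm above the origin; take it by this); origin at the centre of its lower edge. It sits loosely over the chamber, origin 35 mm above the chamber's, its skirt reaching 8 mm down outside the chamber's rim
- press_2: press of brewer 2: perforated steel disc 49 mm across and 3 mm thick, with an upright stem 8 mm thick that ends in a knob 14 mm across, 48 to 58 mm above the disc's underside (origin: centre of the underside). It lies loose on the chamber's floor, origin 9.5 mm above the chamber's; the knob stands 24 mm above the chamber's rim once the lid is off
- chamber_2: steel brewing chamber of brewer 2: cup 58 mm across outside, 53 mm inside, its rim 43.5 mm above the origin; near its foot a flat brim 74 mm across (5 to 8 mm above the origin); under it a round foot 44 mm across, origin at the centre of the foot's underside. It sits on glass_2, the brim on the glass's rim, the foot 5 mm down in its mouth, origin 75 mm above the glass's; nothing fastens it
- glass_1: empty straight glass, 64 mm across at the rim, 53 mm at the base, 80 mm high; origin under its centre. Brewer 1 stands on it
- glass_2: empty straight glass, 64 mm across at the rim, 53 mm at the base, 80 mm high; origin under its centre. Brewer 2 stands on it
- glass_3: empty straight glass, 64 mm across at the rim, 53 mm at the base, 80 mm high; origin under its centre. Has no brewer on it; may be missing

How it is judged:
By the outcome, as a careful person would: the job done as asked, in the order asked, and still so for the second after the job is handed in, with the robot touching nothing.
Of lid_1, lid_2, glass_3 only 1 to 3 are there at a start; the rules pass over those that are not, and their reading is None.
At some moment in a run one of pan, tote may be knocked a few centimetres aside while the robot is not near it.
Once in a run the grip may slacken for a moment while it holds something.
It also fails if it takes over 210 s, if anything falls off the work surface, if the arm or the gripper's body presses on something with over 40 N, if the wrist force passes 120 N, or if a joint passes its speed limit or range.

## Robot

A 7-joint arm with a two-finger parallel gripper is mounted at the origin on a cart in front of the work surface, level with it; the furniture and walls round the work are solid. World frame = base frame: x ahead of the robot, y to its left, z up, the work surface at z = 0. Lengths are in m, angles in rad, forces in N, time in s.
With the tool pointing down it reaches from about 0.425 to 0.925 m from the base axis. Payload 6.8 kg.
Tool frame: the origin (TCP) lies midway between the tips of the shut fingers; the grasp point (between the pads) lies 19 mm behind it; z points along the fingers, y is the line along which they close (so a half turn about z gives the same grasp; the last joint's range is limited). The gripper opens to 85 mm and grips with 20 to 120 N. Pads are 22 mm wide; open, the fingers measure 114 mm over their backs; the gripper's body (76 mm by 85 mm) begins 54 mm behind the grasp point. The pads swing forward as they close: fully open they stand 13 mm farther back than shut.
Start: joints at [1.051, 0.477, 0.022, 1.555, -0.011, 1.109, -0.083], TCP at [0.27, -0.619, 0.231] pointing down, gripper open.
Joint ranges: [-2.96, 2.96], [-0.34, 2.1], [-1.41, 1.46], [0.24, 2.44], [-1.37, 4.51], [0.17, 1.92], [-2.96, 2.96]. Speed limits (rad/s): [2.39, 2.39, 3.14, 3.14, 3.14, 3.14, 3.14].

## Interface

Orientations are given as a rotation vector (axis times angle).
In Python, from bench import r gives the robot as it stands.
- The arm moves only by the tool servo_tool, never from a script. Its arguments are lists of equal length, an entry for each row: "turn": the turn, a rotation vector about the world's x, y, z in units of 5 degrees (1.0 is 5 degrees), a list of three; "slide": the shift along the world's x, y, z in units of 30 mm (1.0 is 30 mm), a list of three; "hand": the opening, from 0 (shut) to 1 (fully open). In form: {"turn": [[rx, ry, rz], ...], "slide": [[dx, dy, dz], ...], "hand": [hand, ...]}. A call has 1 to 8 rows; each row is the pose to reach, as a shift and turn from the pose commanded when the call began; what a row does not reach only later rows make up. A row lasts 1/8 s, in which the tool goes at most 62.5 mm and 10.7 degrees, less where a joint would pass 70% of its speed; a pose out of reach is approached as far as the arm can. A call with a gripper value outside its range is refused whole. The fingers move at their own pace and stop on an object; "squeeze" is the grip in N (left out, the last holds). Time passes only in rows, so rows that repeat a pose let the fingers close. It gives the time, the measured TCP pose, the force, the opening and the grip force at its end, in the units of the state.
- r.get_obs(): the state, without advancing time (a new reading comes with each control period).
- r.grab_frame(name): name is "scene" or "top"; returns (picture, depth): 480x640x3 uint8, red, green, blue; 480x640 float32, m along the optical axis (not along the pixel's ray), 0 where there is no reading.
- r.get_calibration(name): a dict with "fovy" (degrees; the focal length in pixels is half the picture's height over the tangent of half this angle, whatever the lens; pixels are square), "cx", "cy" (the principal point, pixels), "R" (3x3) and "t" (3): a world point X has camera coordinates R X + t. Camera axes: x right, y down, z forward; pixel columns grow to the right and rows downward; lengths in m; the calibration is good to about 2 mm. A picture is of the moment at which its call begins. get_calibration takes no time and is no camera call.
- r.hand_in(): hands the job in; it is judged then, once.
The state is a dict: "clock": time; "joints": joint angles; "qvel": joint speeds; "tau": joint torques, N m; "tcp_pos": TCP position; "orientation": TCP orientation; "contact_force": force on the tool from outside, world axes, zero at the start; "moment": the same for the moment, N m; "grip_width": finger opening in m; "gripper_force": force on a finger pad.
Only numpy, scipy, OpenCV 4.12 (cv2) and the standard library are available. Lean on these libraries where they do the work, as an engineer would, in place of code of your own. Each camera call takes 0.05 s, during which the arm holds its last target. There are 200 camera calls.

## Working session

There is one attempt and no reset: what is moved stays moved. The work goes in short steps, Python scripts to look and compute and a tool call to move; the robot and the scene stay as the last step left them, time stands still between calls to the robot, and variables do not carry over. Pictures are saved under pics/ and viewed, at most 14 in all, crops included, and the job is handed in when it is done.

Besides the shell and the picture viewer there is one more tool, called as name(argument=value, ...), one argument or row to a line, values as JSON. servo_tool: Moves the arm, as the interface text tells. Its arguments: {"type":"object","properties":{"turn":{"type":"array"},"slide":{"type":"array"},"hand":{"type":"array"},"squeeze":{"type":"number"}},"required":["turn","slide","hand"]}

```bash
ls; mkdir -p pics; python3 - <<'E'
from bench import r
import cv2,numpy as np
o=r.get_obs();print({k:np.round(v,3) for k,v in o.items()})
for n in("scene","top"):
    p,d=r.grab_frame(n);cv2.imwrite(f"pics/{n}0.png",p[:,:,::-1]);np.save(f"pics/{n}0.npy",d)
    c=r.get_calibration(n);print(n,c)
E
```

```text
pics
{'clock': np.float64(0.0), 'joints': array([ 1.051,  0.478,  0.022,  1.556, -0.011,  1.109, -0.083]), 'qvel': array([ 0.   ,  0.001,  0.002, -0.   ,  0.002,  0.001,  0.001]), 'tau': array([-0.0000e+00, -5.9645e+01,  1.6070e+00, -2.8120e+01,  1.2000e-02,
        9.0000e-03,  0.0000e+00]), 'tcp_pos': array([ 0.27 , -0.618,  0.23 ]), 'orientation': array([-3.073e+00, -6.420e-01,  1.000e-03]), 'contact_force': array([0.342, 1.164, 0.453]), 'moment': array([ 0.023, -0.077, -0.037]), 'gripper_force': np.float64(0.0), 'grip_width': np.float64(0.085)}
scene {'fovy': 57.81749247758541, 'cx': 322.55147702458106, 'cy': 232.8224880003387, 'R': array([[-0.85174439, -0.5236102 ,  0.01907502],
       [-0.33880144,  0.52261922, -0.78235717],
       [ 0.39968122, -0.67283097, -0.62253788]]), 't': array([0.59057262, 0.14832695, 0.85073426])}
top {'fovy': 48.73565140648917, 'cx': 326.9073056966176, 'cy': 240.3304018988048, 'R': array([[ 2.22125082e-02, -9.99741697e-01,  4.81071721e-03],
       [-9.77320148e-01, -2.27274702e-02, -2.10544035e-01],
       [ 2.10598986e-01, -2.48997378e-05, -9.77572538e-01]]), 't': array([0.22236055, 0.5801666 , 1.12889428])}
```

View pics/top0.png

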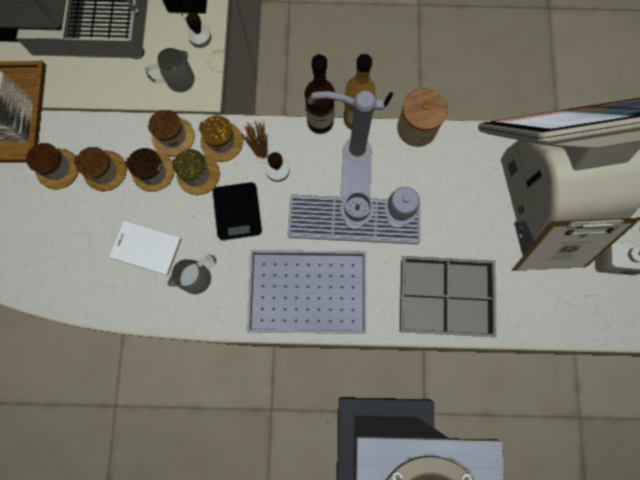

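View pics/scene0.png

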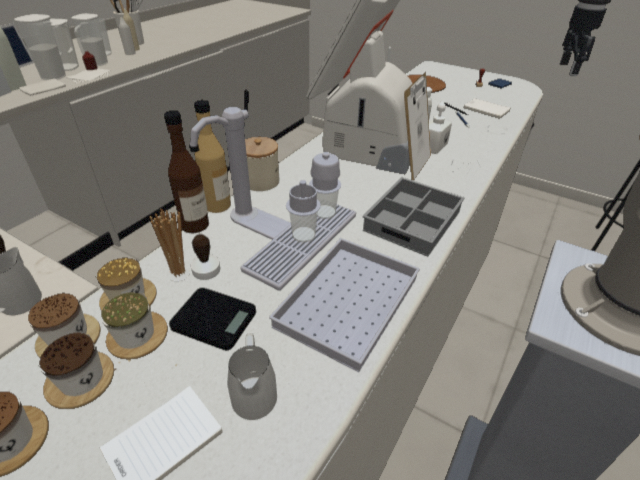

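The top view shows brewer A without a lid at about (357,205) and lidded brewer B at (404,202). The pan is at (307,291), the tote at (448,296) and the scale at (237,210). Neither view shows a third glass.

```bash
cat > h.py <<'E'
from bench import r
import cv2,numpy as np
def cal(n):
    c=r.get_calibration(n);f=240/np.tan(np.radians(c["fovy"]/2));return c,f
def cloud(n,d):
    c,f=cal(n);v,u=np.mgrid[0:480,0:640]
    P=np.stack([(u-c["cx"])/f*d,(v-c["cy"])/f*d,d],-1)
    return (P-c["t"])@c["R"]
def ray(n,u,v,z):
    c,f=cal(n);D=c["R"].T@np.array([(u-c["cx"])/f,(v-c["cy"])/f,1]);C=-c["R"].T@c["t"]
    return C+D*(z-C[2])/D[2]
def proj(n,X):
    c,f=cal(n);p=c["R"]@np.array(X)+c["t"];return p[0]/p[2]*f+c["cx"],p[1]/p[2]*f+c["cy"]
def circ(pts):
    A=np.c_[2*pts[:,:2],np.ones(len(pts))];s=np.linalg.lstsq(A,(pts[:,:2]**2).sum(1),rcond=None)[0]
    return s[:2],np.sqrt(s[2]+s[0]**2+s[1]**2)
E
python3 - <<'E'
from h import *
for n in("top","scene"):
    d=np.load(f"pics/{n}0.npy");W=cloud(n,d);z=W[...,2]
    print(n,"table z",np.median(z[(z>-.02)&(z<.01)]))
    for uv in [(357,205),(404,195),(404,203),(363,102),(240,195),(307,291),(424,280)]if n=="top" else[(303,187),(325,157),(303,205),(350,290)]:
        print(uv,np.round(W[uv[1],uv[0]],3))
    M=(W[...,0]>.5)&(W[...,0]<.72)&(abs(W[...,1])<.3)
    for a,b in[(.1,.125),(.125,.145),(.145,.158),(.158,.168),(.168,.178),(.178,.19)]:
        m=(M&(z>a)&(z<b)&(d>0)).astype(np.uint8)
        k,l,s,c=cv2.connectedComponentsWithStats(m)
        for i in range(1,k):
            if s[i,4]>8:
                q=W[l==i];print(" z",a,b,s[i],np.round(np.median(q,0),3),np.round(q.min(0),3),np.round(q.max(0),3))
    # rim of pan / tote
    for nm,h,bx in[("pan",.03,(.35,.56,-.05,.25)),("tote",.045,(.35,.56,-.3,-.03)),("tray",.02,(.5,.72,-.15,.26)),("scale",.021,(.5,.75,.18,.4))]:
        m=(W[...,0]>bx[0])&(W[...,0]<bx[1])&(W[...,1]>bx[2])&(W[...,1]<bx[3])&(abs(z-h)<.006)
        m=m.astype(np.uint8);k,l,s,c=cv2.connectedComponentsWithStats(m);i=1+np.argmax(s[1:,4])
        q=W[m>0] if nm=='tray' else W[l==i];R=cv2.minAreaRect((q[:,:2]*1000).astype(np.float32));print(nm,s[i],np.round(R[0]),np.round(R[1]),R[2])
t=r.get_obs()["orientation"];print(cv2.Rodrigues(t)[0].round(3))
E
```

```text
top table z -0.00031014848731005494
(357, 205) [0.634 0.174 0.15 ]
(404, 195) [0.648 0.079 0.182]
(404, 203) [0.634 0.078 0.169]
(363, 102) [0.807 0.171 0.273]
(240, 195) [0.69  0.444 0.017]
(307, 291) [0.467 0.279 0.002]
(424, 280) [0.499 0.008 0.002]
 z 0.1 0.125 [520 175  20  63 299] [ 0.65  -0.205  0.112] [ 0.584 -0.221  0.1  ] [ 0.72  -0.191  0.125]
 z 0.1 0.125 [340 194  34  32 618] [0.636 0.173 0.106] [0.602 0.136 0.1  ] [0.666 0.208 0.125]
 z 0.1 0.125 [384 196  33  29 172] [0.618 0.09  0.103] [0.606 0.041 0.1  ] [0.669 0.112 0.112]
 z 0.1 0.125 [524 247  56   9 241] [ 0.552 -0.244  0.113] [ 0.544 -0.3    0.1  ] [ 0.559 -0.191  0.125]
 z 0.125 0.145 [524 172  20  61 254] [ 0.651 -0.204  0.135] [ 0.59  -0.219  0.125] [ 0.719 -0.19   0.145]
 z 0.125 0.145 [344 192  27  27 169] [0.638 0.173 0.135] [0.61  0.145 0.125] [0.667 0.201 0.142]
 z 0.125 0.145 [387 197  32  23 114] [0.618 0.088 0.139] [0.609 0.043 0.127] [0.657 0.109 0.145]
 z 0.125 0.145 [529 243  55   7 209] [ 0.557 -0.242  0.135] [ 0.552 -0.299  0.125] [ 0.564 -0.191  0.145]
 z 0.145 0.158 [528 169  18  60 172] [ 0.65
[... 4019 characters left out ...]
617 0.046 0.168] [0.672 0.105 0.178]
 z 0.178 0.19 [353 102  52  12 239] [ 0.647 -0.208  0.184] [ 0.598 -0.276  0.178] [ 0.72 -0.19  0.19]
 z 0.178 0.19 [406 102  15  18  77] [ 0.571 -0.24   0.185] [ 0.566 -0.3    0.178] [ 0.575 -0.189  0.19 ]
 z 0.178 0.19 [322 152   8   5  31] [0.642 0.078 0.182] [0.637 0.07  0.178] [0.652 0.084 0.185]
pan [316 238 104  64 634] [466. 197.] [187. 107.] 0.32539069652557373
tote [382 177  83  43 506] [459. -89.] [118. 172.] 89.67823791503906
tray [ 262  204   94   63 1940] [564.  72.] [442. 177.] 68.10297393798828
scale [ 241  230   80   57 2227] [642. 253.] [149. 105.] 88.39598846435547
[[ 0.916  0.4   -0.001]
 [ 0.4   -0.916  0.001]
 [-0.    -0.002 -1.   ]]
```

```bash
cat >> h.py <<'E'
def loc(tag=None,boxes=None,view="top"):
    p,d=r.grab_frame(view)
    if tag: cv2.imwrite(f"pics/{tag}.png",p[:,:,::-1])
    W=cloud(view,d);z=W[...,2]
    B={"pan":(.022,.034,.33,.575,.1,.44),"tote":(.038,.052,.33,.575,-.23,.09)}
    for nm,(a,b,x0,x1,y0,y1) in (boxes or B).items():
        m=(z>a)&(z<b)&(W[...,0]>x0)&(W[...,0]<x1)&(W[...,1]>y0)&(W[...,1]<y1)
        k,l,s,c=cv2.connectedComponentsWithStats(cv2.dilate(m.astype(np.uint8),np.ones((5,5))));i=1+np.argmax(s[1:,4]);q=W[m&(l==i)]
        R=cv2.minAreaRect((q[:,:2]*1000).astype(np.float32));print(nm,np.round(R[0],1),np.round(R[1]),round(R[2],1))
    return p,d,W
E
python3 - <<'E'
from h import *
for v in("top","scene"):p,d,W=loc(view=v)
loc(boxes={"tray":(.012,.026,.54,.72,-.05,.36),"scale":(.012,.026,.54,.75,.36,.52)})
c=cv2.resize(p[140:320,230:480],(750,540),interpolation=cv2.INTER_CUBIC);cv2.imwrite("pics/z1.png",c[:,:,::-1])
E
```

```text
pan [464.1 278.9] [186. 265.] 0.5
tote [459.2 -37.4] [212. 171.] 88.3
pan [465.2 277.2] [186. 267.] 0.6
tote [460.1 -38.7] [217. 171.] 88.4
tray [652.9 172.8] [310. 134.] 88.2
scale [669.7 457.5] [166. 111.] 9.6
```

View pics/z1.png

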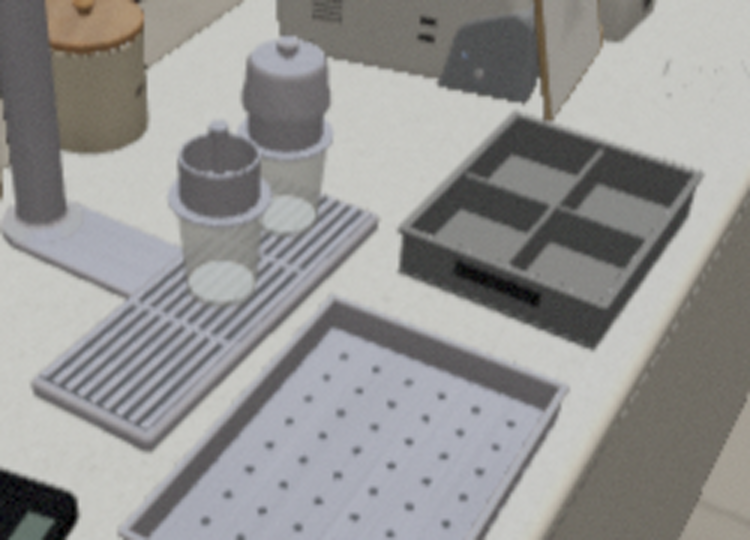

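The enlarged view confirms it: there is no third glass, only brewer B wears a lid, and the pan and tote are both empty. I'll start by moving up and in to stay clear of the till.

servo_tool(
  turn=[
    [0,0,3],
    [0,0,6],
    [0,0,8],
    [0,0,8],
    [0,0,8],
    [0,0,8],
    [0,0,8],
    [0,0,8],
  ],
  slide=[
    [5,12,3.5],
    [5,12,3.5],
    [5,12,3.5],
    [5,12,3.5],
    [5,12,3.5],
    [5,12,3.5],
    [5,12,3.5],
    [5,12,3.5],
  ],
  hand=[1,1,1,0.6,0.5,0.5,0.5,0.5],
  squeeze=40,
)

```text
clock: 1.25
tcp_pos: [0.4215, -0.2563, 0.3372]
orientation: [2.665, 1.661, 0.002]
contact_force: [0.2, -0.5, -0.8]
grip_width: 0.0426
gripper_force: 0.0
```

servo_tool(
  turn=[
    [0,0,2],
    [0,0,4],
    [0,0,5.28],
    [0,0,5.28],
    [0,0,5.28],
    [0,0,5.28],
    [0,0,5.28],
    [0,0,5.28],
  ],
  slide=[
    [1,4,0],
    [2,8,-0.5],
    [7.3,14.35,-2.5],
    [7.3,14.35,-2.5],
    [7.3,14.35,-2.5],
    [7.3,14.35,-2.5],
    [7.3,14.35,-2.5],
    [7.3,14.35,-2.5],
  ],
  hand=[0.5,0.5,0.5,0.5,0.5,0.5,0.5,0.5],
)

```text
clock: 2.25
tcp_pos: [0.6407, 0.1715, 0.2597]
orientation: [2.224, 2.219, -0.003]
contact_force: [0.9, 0.5, 0.2]
grip_width: 0.0429
gripper_force: 0.0
```

```bash
cat >> h.py <<'E'
def st():
    o=r.get_obs();R=cv2.Rodrigues(o["orientation"])[0]
    print("t",round(float(o["clock"]),2),"tcp",o["tcp_pos"].round(4),"yawY",np.degrees(np.arctan2(R[1,1],R[0,1])).round(2),"zax",R[:,2].round(3),"j",o["joints"].round(2),"w",round(float(o["grip_width"]),4),"gf",round(float(o["gripper_force"]),1),"F",o["contact_force"].round(1));return o
E
python3 -c "
from h import *
st()"
```

```text
t 2.25 tcp [0.6407 0.1715 0.2597] yawY -0.13 zax [-0.001 -0.001 -1.   ] j [ 0.05  0.5  -0.58  1.52  0.29  1.21 -0.58] w 0.0429 gf 0.0 F [0.9 0.5 0.2]
```

servo_tool(
  turn=[
    [0,0,0],
    [0,0,0],
    [0,0,0],
    [0,0,0],
    [0,0,0],
    [0,0,0],
    [0,0,0],
    [0,0,0],
  ],
  slide=[
    [0,0,-1.9],
    [0,0,-3.5],
    [0,0,-3.9],
    [0,0,-3.9],
    [0,0,-3.9],
    [0,0,-3.9],
    [0,0,-3.9],
    [0,0,-3.9],
  ],
  hand=[0.5,0.5,0.5,0.5,0,0,0,0],
  squeeze=40,
)

```text
clock: 3.25
tcp_pos: [0.6404, 0.1724, 0.1464]
orientation: [2.22, 2.22, 0.005]
contact_force: [-0.2, 0.0, 7.2]
grip_width: 0.0116
gripper_force: 39.1
```

servo_tool(
  turn=[
    [0,0,0],
    [0,0,0],
    [0,0,0],
    [0,0,0],
    [0,0,0],
    [0,0,0],
    [0,0,0],
    [0,0,0],
  ],
  slide=[
    [0,0,1],
    [0,0,2.5],
    [0,0,4],
    [-1.5,0.9,4],
    [-3,1.8,4],
    [-4.5,2.7,4],
    [-6,3.6,4],
    [-7.48,4.42,3],
  ],
  hand=[0,0,0,0,0,0,0,0],
  squeeze=60,
)

```text
clock: 4.25
tcp_pos: [0.4143, 0.3067, 0.2363]
orientation: [2.22, 2.221, 0.009]
contact_force: [-0.1, 1.2, -0.9]
grip_width: 0.011
gripper_force: 58.6
```

```bash
python3 -c "
from h import *
st()
p,d,W=loc('a1')
q,d2=r.grab_frame('scene')
c=np.hstack([p[170:350,220:430],q[140:320,220:430]]);cv2.imwrite('pics/a1.png',cv2.resize(c,None,fx=1.9,fy=1.9)[:,:,::-1])"
```

```text
t 4.25 tcp [0.4143 0.3067 0.2363] yawY 0.01 zax [ 0.005  0.003 -1.   ] j [-0.15  0.28 -0.71  1.89  0.22  1.04 -0.96] w 0.011 gf 58.6 F [-0.1  1.2 -0.9]
pan [536.  198.7] [192.  92.] 54.5
tote [459.3 -37.2] [212. 172.] 88.3
```

View pics/a1.png

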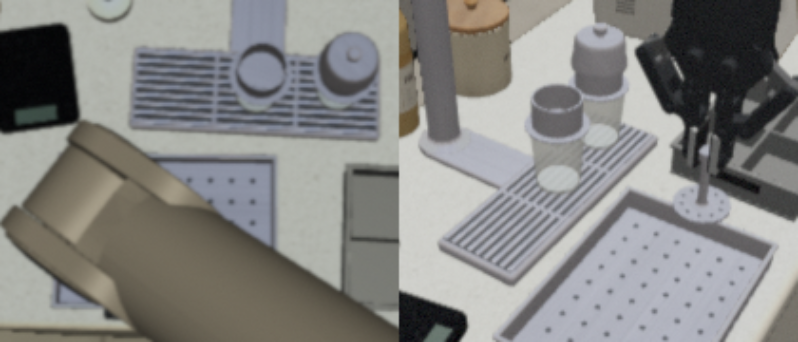

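The press hangs upright from the gripper over the pan, with its disc at about (702,203) in the right half. Brewer A's chamber is now open, at (262,70) in the left half.

servo_tool(
  turn=[
    [0,0,0],
    [0,0,0],
    [0,0,0],
    [0,0,0],
    [0,0,0],
    [0,0,0],
    [0,0,0],
  ],
  slide=[
    [0,0,-1.8],
    [0,0,-3.6],
    [0,0,-5],
    [0,0,-5.8],
    [0,0,-6.1],
    [0,0,-6.2],
    [0,0,-6.2],
  ],
  hand=[0,0,0,0,0,0,0],
)

```text
clock: 5.22
tcp_pos: [0.4154, 0.3049, 0.0492]
orientation: [2.222, 2.221, 0.002]
contact_force: [0.3, -0.2, -0.4]
grip_width: 0.0109
gripper_force: 58.7
```

```bash
python3 -c "
from h import *
st()
q,d=r.grab_frame('scene');W=cloud('scene',d)
m=(abs(W[...,0]-.4145)<.03)&(abs(W[...,1]-.305)<.03)&(W[...,2]>.006)&(W[...,2]<.03);print(m.sum(),np.percentile(W[m],[5,50,95],axis=0))
cv2.imwrite('pics/a2.png',cv2.resize(q[170:350,230:440],None,fx=2.5,fy=2.5)[:,:,::-1])"
```

```text
t 5.22 tcp [0.4154 0.3049 0.0492] yawY -0.02 zax [ 0.001  0.001 -1.   ] j [-0.29  0.54 -0.58  2.04  0.47  0.68 -1.17] w 0.0109 gf 58.7 F [ 0.3 -0.2 -0.4]
440 [[0.39402309 0.28368134 0.00755144]
 [0.41278121 0.30653437 0.01059802]
 [0.43499537 0.3248429  0.01621561]]
```

View pics/a2.png

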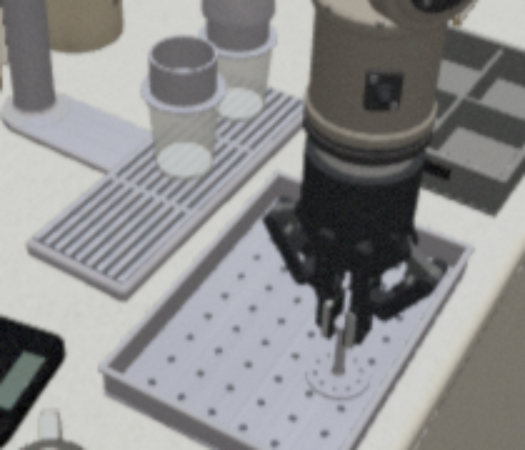

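The disc sits a few mm above the pan floor, in the near middle of the pan. I'll lower it slightly, let go and rise.

servo_tool(
  turn=[
    [0,0,0],
    [0,0,0],
    [0,0,0],
    [0,0,0],
    [0,0,0],
    [0,0,0],
    [0,0,0],
    [0,0,0],
  ],
  slide=[
    [0,0,-0.1],
    [0,0,-0.1],
    [0,0,-0.1],
    [0,0,-0.1],
    [0,0,1],
    [0,0,3],
    [0,0,5],
    [0,0,6.8],
  ],
  hand=[0,0,0.45,0.45,0.45,0.45,0.7,1],
)

```text
clock: 6.28
tcp_pos: [0.4146, 0.3045, 0.2545]
orientation: [2.221, 2.221, 0.001]
contact_force: [0.9, 1.5, 0.2]
grip_width: 0.0728
gripper_force: 0.0
```

servo_tool(
  turn=[
    [0,0,0],
    [0,0,0],
    [0,0,0],
    [0,0,0],
    [0,0,0],
    [0,0,0],
    [0,0,0],
  ],
  slide=[
    [1.5,-0.9,0],
    [3,-1.8,0],
    [4.5,-2.7,0],
    [6,-3.5,0],
    [7.47,-4.4,0],
    [7.47,-4.4,0],
    [7.47,-4.4,0],
  ],
  hand=[1,1,1,1,1,1,1],
)

```text
clock: 7.15
tcp_pos: [0.6382, 0.173, 0.2518]
orientation: [-2.22, -2.221, 0.001]
contact_force: [-0.4, 0.3, -0.0]
grip_width: 0.0854
gripper_force: 0.0
```

```bash
python3 -c "
from h import *
st()
q,d=r.grab_frame('scene');W=cloud('scene',d)
m=(abs(W[...,0]-.4145)<.04)&(abs(W[...,1]-.305)<.04)&(W[...,2]>.045)&(W[...,2]<.08);print(m.sum(),np.percentile(W[m],[5,50,95],axis=0).round(4))
M=(abs(W[...,0]-.638)<.05)&(abs(W[...,1]-.173)<.05)&(W[...,2]>.134)&(W[...,2]<.145);print(M.sum(),circ(W[M]),W[M].min(0),W[M].max(0))
loc(view='scene')
cv2.imwrite('pics/a3.png',cv2.resize(q[120:350,200:480],None,fx=2.5,fy=2.5)[:,:,::-1])"
```

```text
t 7.15 tcp [0.6382 0.173  0.2518] yawY 0.01 zax [-0.001  0.    -1.   ] j [ 0.06  0.51 -0.6   1.53  0.3   1.19 -0.59] w 0.0854 gf 0.0 F [-0.4  0.3 -0. ]
67 [[0.4087 0.2987 0.0473]
 [0.4136 0.3063 0.0604]
 [0.42   0.3099 0.0628]]
156 (array([0.63953698, 0.17175031]), np.float64(0.027687822155040745)) [0.61095857 0.14060176 0.13409821] [0.66937006 0.20110557 0.14171052]
pan [465.2 276.8] [187. 269.] 0.7
tote [460.3 -39. ] [216. 171.] 88.2
```

View pics/a3.png

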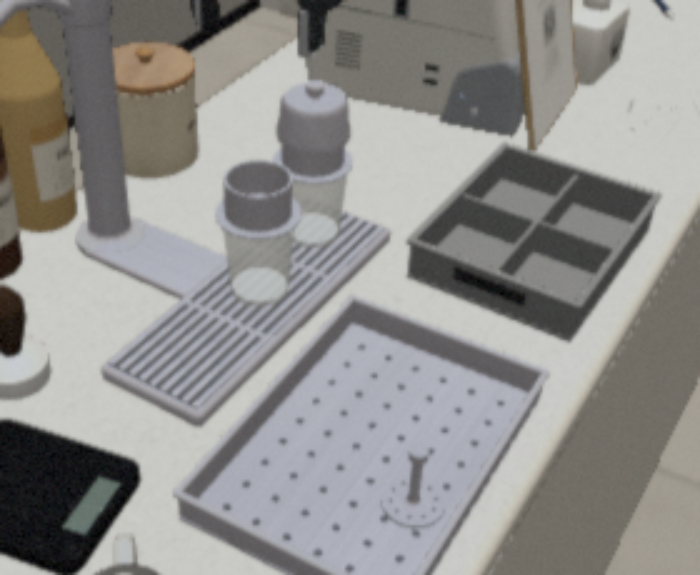

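Press A stands upright in the pan at crop pixel (415,490), and the pan and tote haven't moved. Next is chamber A.

servo_tool(
  turn=[
    [0,0,0],
    [0,0,0],
    [0,0,0],
    [0,0,0],
    [0,0,0],
    [0,0,0],
    [0,0,0],
    [0,0,0],
  ],
  slide=[
    [0,0,-1.8],
    [0,0,-3.4],
    [0,0,-4.5],
    [0,0,-4.8],
    [0,0,-4.8],
    [0,0,-4.8],
    [0,0,-4.8],
    [0,0,-4.8],
  ],
  hand=[1,1,1,1,0.85,0.6,0.4,0.4],
  squeeze=50,
)

```text
clock: 8.25
tcp_pos: [0.6401, 0.1734, 0.1105]
orientation: [2.22, 2.22, 0.005]
contact_force: [-0.3, -0.2, 7.1]
grip_width: 0.0585
gripper_force: 53.2
```

servo_tool(
  turn=[
    [0,0,0],
    [0,0,0],
    [0,0,0],
    [0,0,0],
    [0,0,0],
    [0,0,0],
    [0,0,0],
    [0,0,0],
  ],
  slide=[
    [0,0,0.4],
    [0,0,1.5],
    [0,0,3],
    [-1,1.1,4],
    [-2.3,2.6,4],
    [-3.6,4,4],
    [-4.8,5.3,4],
    [-5.8,6.43,3.5],
  ],
  hand=[0.4,0.4,0.4,0.4,0.4,0.4,0.4,0.4],
)

```text
clock: 9.25
tcp_pos: [0.4637, 0.3675, 0.2151]
orientation: [2.22, 2.222, 0.005]
contact_force: [0.0, 0.8, -0.4]
grip_width: 0.0588
gripper_force: 54.0
```

```bash
python3 -c "
from h import *
st()
p,d,W=loc(view='scene')
cv2.imwrite('pics/a4.png',p[:,:,::-1])
m=(abs(W[...,0]-.638)<.05)&(abs(W[...,1]-.173)<.05)&(W[...,2]>.09);print(m.sum(),np.median(W[m],0).round(3))
"
```

```text
t 9.25 tcp [0.4637 0.3675 0.2151] yawY 0.05 zax [ 0.003  0.002 -1.   ] j [-0.26  0.44 -0.67  1.75  0.31  1.06 -1.04] w 0.0588 gf 54.0 F [ 0.   0.8 -0.4]
pan [465.1 276.9] [186. 268.] 0.6
tote [460.3 -39. ] [216. 171.] 88.4
81 [0.635 0.201 0.097]
```

servo_tool(
  turn=[
    [0,0,0],
    [0,0,0],
    [0,0,0],
    [0,0,0],
    [0,0,0],
    [0,0,0],
    [0,0,0],
  ],
  slide=[
    [0,0,-1.8],
    [0,0,-3.6],
    [0,0,-5.2],
    [0,0,-6.1],
    [0,0,-6.4],
    [0,0,-6.5],
    [0,0,-6.5],
  ],
  hand=[0.4,0.4,0.4,0.4,0.4,0.4,0.4],
)

```text
clock: 10.18
tcp_pos: [0.4657, 0.3661, 0.0198]
orientation: [2.221, 2.221, 0.004]
contact_force: [0.4, -0.2, -0.3]
grip_width: 0.0586
gripper_force: 54.1
```

servo_tool(
  turn=[
    [0,0,0],
    [0,0,0],
    [0,0,0],
    [0,0,0],
    [0,0,0],
    [0,0,0],
    [0,0,0],
    [0,0,0],
  ],
  slide=[
    [0,0,0],
    [0,0,0],
    [0,0,0],
    [0,0,0.8],
    [0,0,2.5],
    [0,0,4.5],
    [0,0,6.5],
    [0,0,8.1],
  ],
  hand=[0.8,0.8,0.8,0.8,0.8,0.6,0.5,0.5],
)

```text
clock: 11.18
tcp_pos: [0.4649, 0.3657, 0.2642]
orientation: [2.221, 2.221, 0.003]
contact_force: [0.7, 0.7, -1.3]
grip_width: 0.0425
gripper_force: 0.0
```

servo_tool(
  turn=[
    [0,0,0],
    [0,0,0],
    [0,0,0],
    [0,0,0],
    [0,0,0],
    [0,0,0],
    [0,0,0],
    [0,0,0],
  ],
  slide=[
    [1,-1.6,0],
    [2,-3.2,0],
    [3,-4.9,0],
    [4,-6.5,0],
    [5,-8.1,0],
    [5.9,-9.63,0],
    [5.9,-9.63,0],
    [5.9,-9.63,0],
  ],
  hand=[0.5,0.5,0.5,0.5,0.5,0.5,0.5,0.5],
  squeeze=60,
)

```text
clock: 12.18
tcp_pos: [0.6415, 0.0773, 0.2612]
orientation: [-2.22, -2.221, -0.0]
contact_force: [-0.9, 0.0, 0.2]
grip_width: 0.0429
gripper_force: 0.0
```

```bash
python3 -c "
from h import *
st()
p,d,W=loc(view='scene')
for c,z0,z1 in(((.4645,.366),.035,.055),((.642,.077),.165,.178),((.642,.077),.178,.188),((.4145,.305),.05,.07)):
  M=(abs(W[...,0]-c[0])<.045)&(abs(W[...,1]-c[1])<.045)&(W[...,2]>z0)&(W[...,2]<z1);print(M.sum(),circ(W[M]),W[M].min(0).round(3),W[M].max(0).round(3),np.median(W[M],0).round(4))
p,d=r.grab_frame('top');W=cloud('top',d)
for c,z0,z1 in(((.4645,.366),.035,.055),((.642,.077),.176,.188),((.4145,.305),.05,.07)):
  M=(abs(W[...,0]-c[0])<.045)&(abs(W[...,1]-c[1])<.045)&(W[...,2]>z0)&(W[...,2]<z1)&(d>0);print(M.sum(),np.median(W[M],0).round(4) if M.any() else '')
"
```

```text
t 12.18 tcp [0.6415 0.0773 0.2612] yawY 0.01 zax [-0.001  0.001 -1.   ] j [ 0.2   0.47 -0.58  1.56  0.27  1.19 -0.43] w 0.0429 gf 0.0 F [-0.9  0.   0.2]
pan [465.4 277.5] [187. 268.] 0.7
tote [460.1 -39. ] [216. 171.] 87.9
381 (array([0.46481454, 0.3646394 ]), np.float64(0.02761498709505189)) [0.425 0.335 0.035] [0.493 0.411 0.05 ] [0.4646 0.3664 0.0432]
272 (array([0.64231292, 0.07743812]), np.float64(0.02041882744649308)) [0.615 0.047 0.165] [0.672 0.106 0.178] [0.6385 0.0815 0.1692]
32 (array([0.6436476 , 0.07499286]), np.float64(0.005957511843344632)) [0.637 0.066 0.179] [0.651 0.083 0.184] [0.6428 0.0769 0.1819]
60 (array([0.41451854, 0.30416678]), np.float64(0.005576546483034158)) [0.408 0.297 0.052] [0.422 0.311 0.063] [0.4137 0.3058 0.0603]
124 [0.464  0.3691 0.0444]
24 [0.6418 0.0792 0.1802]
34 [0.4134 0.3058 0.0599]
```

servo_tool(
  turn=[
    [0,0,0],
    [0,0,0],
    [0,0,0],
    [0,0,0],
    [0,0,0],
    [0,0,0],
    [0,0,0],
    [0,0,0],
  ],
  slide=[
    [0,0,-1.5],
    [0,0,-2.5],
    [0,0,-2.87],
    [0,0,-2.87],
    [0,0,-2.87],
    [0,0,-2.87],
    [0,0,-2.87],
    [0,0,-2.87],
  ],
  hand=[0.5,0.5,0.5,0.5,0.1,0.1,0.1,0.1],
  squeeze=50,
)

```text
clock: 13.28
tcp_pos: [0.6427, 0.0767, 0.1764]
orientation: [2.221, 2.22, 0.003]
contact_force: [-0.1, -0.8, 5.8]
grip_width: 0.0119
gripper_force: 49.1
```

servo_tool(
  turn=[
    [0,0,0],
    [0,0,0],
    [0,0,0],
    [0,0,0],
  ],
  slide=[
    [0,0,0.2],
    [0,0,0.5],
    [0,0,0.8],
    [0,0,0.8],
  ],
  hand=[0.1,0.1,0.1,0.1],
)

```text
clock: 13.78
tcp_pos: [0.6424, 0.0767, 0.2003]
orientation: [2.221, 2.221, 0.002]
contact_force: [-0.5, 0.1, -0.6]
grip_width: 0.012
gripper_force: 48.8
```

```bash
python3 -c "
from h import *
st()
q,d=r.grab_frame('scene')
cv2.imwrite('pics/a5.png',cv2.resize(q[60:260,210:450],None,fx=2.5,fy=2.5)[:,:,::-1])"
```

```text
t 13.78 tcp [0.6424 0.0767 0.2003] yawY -0.01 zax [ 0.002  0.    -1.   ] j [ 0.19  0.52 -0.56  1.63  0.31  1.08 -0.46] w 0.012 gf 48.8 F [-0.5  0.1 -0.6]
```

View pics/a5.png

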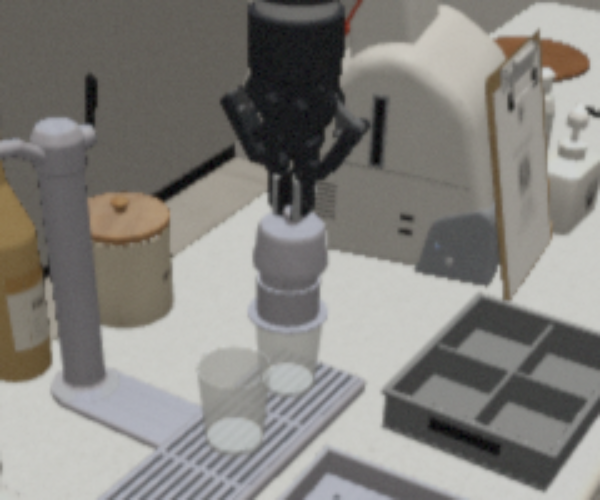

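The lid is lifted clear and hangs straight at (290,255), with glass A left bare on the tray at (235,400). I'll carry the lid to the pan.

servo_tool(
  turn=[
    [0,0,0],
    [0,0,0],
    [0,0,0],
    [0,0,0],
    [0,0,0],
    [0,0,0],
    [0,0,0],
    [0,0,0],
  ],
  slide=[
    [0,0,1.2],
    [-0.3,0.4,2.1],
    [-1.2,1.8,2.1],
    [-2.1,3.2,2.1],
    [-3,4.6,2.1],
    [-3.9,5.9,2.1],
    [-4.45,6.7,1.5],
    [-4.45,6.7,0],
  ],
  hand=[0.1,0.1,0.1,0.1,0.1,0.1,0.1,0.1],
)

```text
clock: 14.82
tcp_pos: [0.5076, 0.2817, 0.2008]
orientation: [2.216, 2.227, 0.009]
contact_force: [2.0, -1.0, -1.2]
grip_width: 0.0123
gripper_force: 48.9
```

servo_tool(
  turn=[
    [0,0,0],
    [0,0,0],
    [0,0,0],
    [0,0,0],
    [0,0,0],
    [0,0,0],
  ],
  slide=[
    [0,0,-1.8],
    [0,0,-3.3],
    [0,0,-4.2],
    [0,0,-4.6],
    [0,0,-4.8],
    [0,0,-4.8],
  ],
  hand=[0.1,0.1,0.1,0.1,0.1,0.1],
)

```text
clock: 15.58
tcp_pos: [0.5088, 0.2778, 0.0558]
orientation: [2.221, 2.221, 0.001]
contact_force: [0.6, -0.7, -1.0]
grip_width: 0.012
gripper_force: 48.9
```

```bash
python3 -c "
from h import *
st()
q,d,W=loc(view='scene')
M=(abs(W[...,0]-.508)<.045)&(abs(W[...,1]-.278)<.045)&(W[...,2]>.005)&(W[...,2]<.05)
print(M.sum(),np.percentile(W[M],[2,50,98],axis=0).round(3))
cv2.imwrite('pics/a6.png',cv2.resize(q[170:370,230:470],None,fx=2.5,fy=2.5)[:,:,::-1])"
```

```text
t 15.57 tcp [0.5088 0.2778 0.0558] yawY -0.01 zax [ 0.001  0.    -1.   ] j [-0.18  0.61 -0.56  1.89  0.45  0.77 -0.99] w 0.012 gf 48.9 F [ 0.6 -0.7 -1. ]
pan [465.3 276.9] [187. 268.] 0.7
tote [460.4 -38.8] [215. 171.] 88.3
1068 [[0.47  0.246 0.005]
 [0.502 0.293 0.031]
 [0.553 0.317 0.049]]
```

View pics/a6.png

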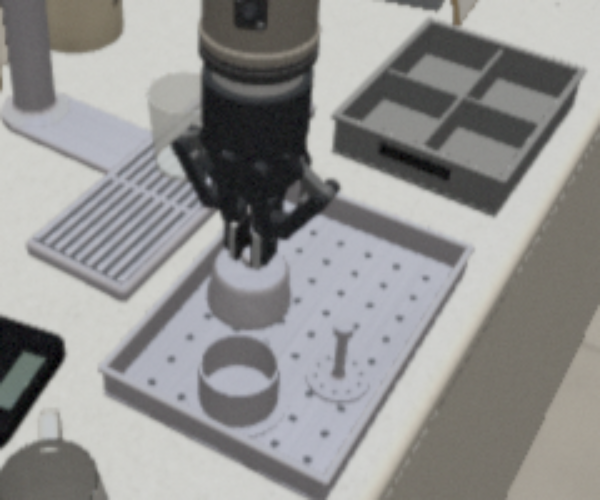

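The lid hovers over the pan at (248,290). Chamber A at (238,380) and press A at (340,375) both stand well. Lower and release.

servo_tool(
  turn=[
    [0,0,0],
    [0,0,0],
    [0,0,0],
    [0,0,0],
    [0,0,0],
    [0,0,0],
    [0,0,0],
    [0,0,0],
  ],
  slide=[
    [0,0,-0.18],
    [0,0,-0.18],
    [0,0,-0.18],
    [0,0,-0.18],
    [0,0,0.5],
    [0,0,2.5],
    [0,0,4.5],
    [0,0,6.5],
  ],
  hand=[0.1,0.1,0.4,0.4,0.4,0.4,0.4,0.4],
)

```text
clock: 16.62
tcp_pos: [0.5079, 0.2776, 0.2536]
orientation: [2.221, 2.222, 0.002]
contact_force: [0.7, -0.1, -0.5]
grip_width: 0.0345
gripper_force: 0.0
```

```bash
python3 -c "
from h import *
st()
for v in ('scene','top'):
  q,d,W=loc(view=v)
  for c,z0,z1 in(((.51,.278),.045,.07),((.642,.077),.15,.17),((.642,.077),.133,.144),((.639,.173),.09,.105)):
    M=(abs(W[...,0]-c[0])<.045)&(abs(W[...,1]-c[1])<.045)&(W[...,2]>z0)&(W[...,2]<z1)&(d>0)
    if M.sum()>5:print(c,z0,M.sum(),circ(W[M]),np.median(W[M],0).round(4))
"
```

```text
t 16.62 tcp [0.5079 0.2776 0.2536] yawY 0.03 zax [ 0.001  0.001 -1.   ] j [-0.08  0.38 -0.68  1.73  0.26  1.13 -0.83] w 0.0345 gf 0.0 F [ 0.7 -0.1 -0.5]
pan [465.3 276.6] [187. 269.] 0.9
tote [460.5 -38.1] [215. 171.] 88.5
(0.51, 0.278) 0.045 58 (array([0.50399383, 0.27413281]), np.float64(0.008289903967130884)) [0.5083 0.2774 0.0543]
(0.642, 0.077) 0.133 77 (array([0.64406663, 0.0754068 ]), np.float64(0.02757222777474707)) [0.6359 0.0761 0.1381]
(0.639, 0.173) 0.09 262 (array([0.63856191, 0.17213743]), np.float64(0.030796443619184384)) [0.6391 0.1695 0.0964]
pan [464.4 279.3] [187. 265.] 0.6
tote [524.8 -90.4] [187.  85.] 54.5
(0.51, 0.278) 0.045 19 (array([0.49921599, 0.27768313]), np.float64(0.008551176519647917)) [0.5034 0.2739 0.0544]
(0.642, 0.077) 0.15 40 (array([0.64229028, 0.07601023]), np.float64(0.005262303755835556)) [0.6416 0.0761 0.1596]
(0.642, 0.077) 0.133 123 (array([0.64219983, 0.07557944]), np.float64(0.026866701483533928)) [0.6426 0.075  0.1368]
(0.639, 0.173) 0.09 47 (array([0.63751315, 0.17313368]), np.float64(0.030499752148671178)) [0.6623 0.1554 0.097 ]
```

servo_tool(
  turn=[
    [0,0,0],
    [0,0,0],
    [0,0,0],
    [0,0,0],
    [0,0,0],
    [0,0,0],
    [0,0,0],
    [0,0,0],
  ],
  slide=[
    [0.9,-1.4,0.3],
    [1.8,-2.8,0.3],
    [2.7,-4.2,0.3],
    [3.6,-5.5,0.3],
    [4.46,-6.73,0.3],
    [4.46,-6.73,-0.5],
    [4.46,-6.73,-1.5],
    [4.46,-6.73,-2.5],
  ],
  hand=[0.5,0.5,0.5,0.5,0.5,0.5,0.5,0.5],
)

```text
clock: 17.73
tcp_pos: [0.6421, 0.0756, 0.1753]
orientation: [2.221, 2.221, 0.001]
contact_force: [1.5, -0.2, -0.4]
grip_width: 0.0429
gripper_force: 0.0
```

servo_tool(
  turn=[
    [0,0,0],
    [0,0,0],
    [0,0,0],
    [0,0,0],
    [0,0,0],
    [0,0,0],
    [0,0,0],
    [0,0,0],
  ],
  slide=[
    [0,0,-0.8],
    [0,0,-1.03],
    [0,0,-1.03],
    [0,0,-1.03],
    [0,0,-1.03],
    [0,0,-1.03],
    [0,0,-1.03],
    [0,0,-1.03],
  ],
  hand=[0.5,0.5,0.5,0.05,0.05,0.05,0.05,0.05],
  squeeze=50,
)

```text
clock: 18.73
tcp_pos: [0.643, 0.0759, 0.1452]
orientation: [2.221, 2.221, 0.003]
contact_force: [-0.3, 0.7, 6.1]
grip_width: 0.0113
gripper_force: 48.9
```

servo_tool(
  turn=[
    [0,0,0],
    [0,0,0],
    [0,0,0],
    [0,0,0],
    [0,0,0],
    [0,0,0],
    [0,0,0],
    [0,0,0],
  ],
  slide=[
    [0,0,1],
    [0,0,2.5],
    [-0.3,0.2,4],
    [-1.8,1.4,4],
    [-3.3,2.5,4],
    [-4.8,3.7,4],
    [-6.3,4.9,4],
    [-7.58,5.83,3.5],
  ],
  hand=[0.05,0.05,0.05,0.05,0.05,0.05,0.05,0.05],
)

```text
clock: 19.73
tcp_pos: [0.4129, 0.2521, 0.2497]
orientation: [2.22, 2.222, 0.002]
contact_force: [0.7, 1.0, -1.0]
grip_width: 0.0115
gripper_force: 48.9
```

servo_tool(
  turn=[
    [0,0,0],
    [0,0,0],
    [0,0,0],
    [0,0,0],
    [0,0,0],
    [0,0,0],
  ],
  slide=[
    [0,0,-1],
    [0,0,-2.8],
    [0,0,-4.5],
    [0,0,-5.8],
    [0,0,-6.5],
    [0,0,-6.5],
  ],
  hand=[0.05,0.05,0.05,0.05,0.05,0.05],
)

```text
clock: 20.48
tcp_pos: [0.4132, 0.2495, 0.0527]
orientation: [-2.22, -2.221, 0.007]
contact_force: [-0.2, -0.3, 0.2]
grip_width: 0.011
gripper_force: 48.9
```

```bash
python3 -c "
from h import *
st()
q,d,W=loc(view='scene')
M=(abs(W[...,0]-.4145)<.03)&(abs(W[...,1]-.251)<.03)&(W[...,2]>.006)&(W[...,2]<.03)
print(M.sum(),np.percentile(W[M],[2,50,98],axis=0).round(3))"
```

```text
t 20.48 tcp [0.4132 0.2495 0.0527] yawY 0.02 zax [-0.004 -0.002 -1.   ] j [-0.17  0.5  -0.61  2.11  0.46  0.66 -1.1 ] w 0.011 gf 48.9 F [-0.2 -0.3  0.2]
pan [465.5 277.7] [187. 265.] 0.7
tote [433.4 -37.6] [216. 117.] 88.9
353 [[0.391 0.226 0.006]
 [0.411 0.25  0.016]
 [0.437 0.273 0.024]]
```

servo_tool(
  turn=[
    [0,0,0],
    [0,0,0],
    [0,0,0],
    [0,0,0],
    [0,0,0],
    [0,0,0],
    [0,0,0],
    [0,0,0],
  ],
  slide=[
    [0,0,-0.2],
    [0,0,-0.3],
    [0,0,-0.3],
    [0,0,-0.3],
    [0,0,-0.3],
    [0,0,1.5],
    [0,0,3.5],
    [0,0,5.5],
  ],
  hand=[0.05,0.05,0.05,0.4,0.4,0.4,0.4,0.6],
)

```text
clock: 21.52
tcp_pos: [0.4144, 0.2504, 0.2212]
orientation: [-2.221, -2.221, 0.0]
contact_force: [1.0, -0.3, 0.1]
grip_width: 0.0506
gripper_force: 0.0
```

servo_tool(
  turn=[
    [0,0,0],
    [0,0,0],
    [0,0,0],
    [0,0,0],
    [0,0,0],
    [0,0,0],
    [0,0,0],
    [0,0,0],
  ],
  slide=[
    [0.3,-0.2,1.5],
    [1.8,-1.3,1.5],
    [3.3,-2.5,1.5],
    [4.8,-3.7,1.5],
    [6.3,-4.8,1.5],
    [7.58,-5.83,1.5],
    [7.58,-5.83,0.5],
    [7.58,-5.83,0],
  ],
  hand=[1,1,1,1,1,1,1,1],
)

```text
clock: 22.52
tcp_pos: [0.6414, 0.0751, 0.2174]
orientation: [-2.221, -2.219, 0.003]
contact_force: [0.4, -0.9, 0.1]
grip_width: 0.0851
gripper_force: 0.0
```

```bash
python3 -c "
from h import *
st()
q,d,W=loc(view='scene')
for c,z0,z1 in(((.4145,.251),.05,.07),((.642,.077),.133,.144),((.642,.077),.1,.106)):
    M=(abs(W[...,0]-c[0])<.045)&(abs(W[...,1]-c[1])<.045)&(W[...,2]>z0)&(W[...,2]<z1)&(d>0)
    print(c,z0,M.sum(),circ(W[M]),np.median(W[M],0).round(4))"
```

```text
t 22.52 tcp [0.6414 0.0751 0.2174] yawY -0.04 zax [-0.003 -0.    -1.   ] j [ 0.21  0.51 -0.6   1.61  0.31  1.12 -0.46] w 0.0851 gf 0.0 F [ 0.4 -0.9  0.1]
pan [465.2 277. ] [187. 268.] 0.8
tote [460.6 -39.1] [216. 171.] 88.5
(0.4145, 0.251) 0.05 54 (array([0.41539102, 0.26667112]), np.float64(0.01675258364554636)) [0.4152 0.252  0.0603]
(0.642, 0.077) 0.133 161 (array([0.64317852, 0.07445278]), np.float64(0.027729437117626456)) [0.6433 0.0752 0.1371]
(0.642, 0.077) 0.1 139 (array([0.64351274, 0.07355241]), np.float64(0.03314569675866786)) [0.627  0.0952 0.1044]
```

servo_tool(
  turn=[
    [0,0,0],
    [0,0,0],
    [0,0,0],
    [0,0,0],
    [0,0,0],
    [0,0,0],
    [0,0,0],
    [0,0,0],
  ],
  slide=[
    [0,0,-1.5],
    [0,0,-2.8],
    [0,0,-3.5],
    [0,0,-3.7],
    [0,0,-3.7],
    [0,0,-3.7],
    [0,0,-3.7],
    [0,0,-3.7],
  ],
  hand=[1,1,1,1,0.85,0.6,0.4,0.4],
  squeeze=50,
)

```text
clock: 23.58
tcp_pos: [0.6435, 0.076, 0.1102]
orientation: [2.22, 2.22, 0.004]
contact_force: [-0.5, 0.4, 6.9]
grip_width: 0.0592
gripper_force: 53.0
```

servo_tool(
  turn=[
    [0,0,0],
    [0,0,0],
    [0,0,0],
    [0,0,0],
    [0,0,0],
    [0,0,0],
    [0,0,0],
    [0,0,0],
  ],
  slide=[
    [0,0,0.4],
    [0,0,1.5],
    [0,0,3],
    [-1,0.6,4],
    [-2.3,1.5,4],
    [-3.6,2.3,4],
    [-4.8,3.1,4],
    [-5.9,3.8,3.5],
  ],
  hand=[0.4,0.4,0.4,0.4,0.4,0.4,0.4,0.4],
)

```text
clock: 24.58
tcp_pos: [0.4643, 0.1909, 0.2147]
orientation: [2.22, 2.221, 0.004]
contact_force: [-0.5, 0.7, -1.0]
grip_width: 0.0592
gripper_force: 54.1
```

```bash
python3 -c "
from h import *
st()
q,d,W=loc(view='scene')
cv2.imwrite('pics/a7.png',cv2.resize(q[120:380,190:480],None,fx=2.2,fy=2.2)[:,:,::-1])"
```

```text
t 24.57 tcp [0.4643 0.1909 0.2147] yawY 0.02 zax [ 0.003  0.001 -1.   ] j [ 0.09  0.29 -0.71  1.94  0.22  0.99 -0.72] w 0.0592 gf 54.1 F [-0.5  0.7 -1. ]
pan [465.6 276.5] [187. 269.] 0.7
tote [460.4 -38.5] [217. 171.] 88.2
```

View pics/a7.png

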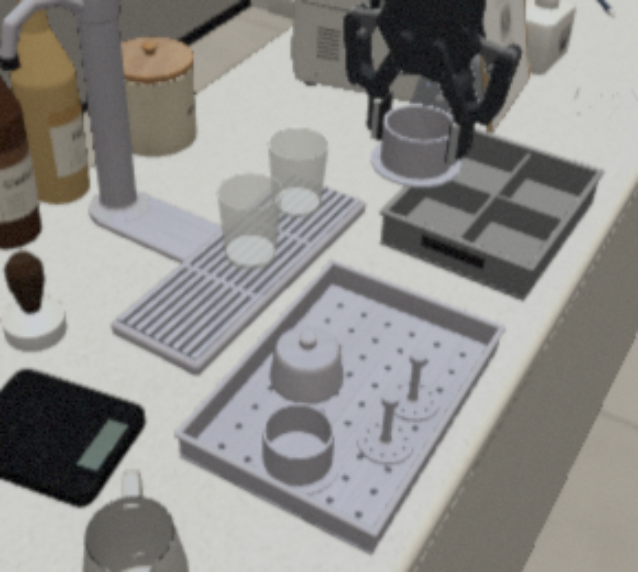

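The chamber hangs level, and the lid, chamber A and both presses stand apart in the pan. Both glasses stand bare on the tray at (250,220) and (298,170). I'll shift 7 mm in from the wall before lowering.

servo_tool(
  turn=[
    [0,0,0],
    [0,0,0],
    [0,0,0],
    [0,0,0],
    [0,0,0],
    [0,0,0],
    [0,0,0],
  ],
  slide=[
    [0,0.23,-1],
    [0,0.23,-2.8],
    [0,0.23,-4.6],
    [0,0.23,-5.8],
    [0,0.23,-6.3],
    [0,0.23,-6.5],
    [0,0.23,-6.5],
  ],
  hand=[0.4,0.4,0.4,0.4,0.4,0.4,0.4],
)

```text
clock: 25.5
tcp_pos: [0.4661, 0.197, 0.0197]
orientation: [2.221, 2.221, 0.003]
contact_force: [0.9, 0.4, -1.7]
grip_width: 0.0593
gripper_force: 54.2
```

servo_tool(
  turn=[
    [0,0,0],
    [0,0,0],
    [0,0,0],
    [0,0,0],
    [0,0,0],
    [0,0,0],
    [0,0,0],
    [0,0,0],
  ],
  slide=[
    [0,0,0],
    [0,0,0],
    [0,0,0],
    [0,0,0.8],
    [0,0,2.5],
    [0,0,4.5],
    [0,0,6],
    [0,0,7],
  ],
  hand=[0.8,0.8,0.8,0.8,0.8,0.8,1,1],
)

```text
clock: 26.5
tcp_pos: [0.4657, 0.1969, 0.2308]
orientation: [2.221, 2.22, 0.004]
contact_force: [0.7, 0.1, -0.5]
grip_width: 0.0853
gripper_force: 0.0
```

```bash
python3 -c "
from h import *
st()
for v in('scene','top'):
  q,d,W=loc(view=v)
  for c,z0,z1 in(((.4645,.197),.035,.055),((.639,.173),.09,.105),((.642,.076),.09,.105)):
    M=(abs(W[...,0]-c[0])<.045)&(abs(W[...,1]-c[1])<.045)&(W[...,2]>z0)&(W[...,2]<z1)&(d>0)
    if M.sum()>5:print(c,z0,M.sum(),circ(W[M]),np.median(W[M],0).round(4))"
```

```text
t 26.5 tcp [0.4657 0.1969 0.2308] yawY -0.0 zax [ 0.003  0.001 -1.   ] j [ 0.1   0.28 -0.74  1.92  0.22  1.02 -0.73] w 0.0853 gf 0.0 F [ 0.7  0.1 -0.5]
pan [465.3 276.8] [187. 267.] 0.9
tote [460.4 -38.3] [215. 171.] 88.3
(0.4645, 0.197) 0.035 320 (array([0.46596356, 0.19566297]), np.float64(0.027612369625801058)) [0.4653 0.1975 0.043 ]
(0.639, 0.173) 0.09 266 (array([0.63847759, 0.17227432]), np.float64(0.03073607898383133)) [0.6388 0.1699 0.0961]
(0.642, 0.076) 0.09 246 (array([0.64380578, 0.07274873]), np.float64(0.03073845720964366)) [0.6444 0.0727 0.0959]
pan [464.2 279.3] [186. 265.] 0.6
tote [518.3 -94.3] [196.  94.] 50.6
(0.4645, 0.197) 0.035 32 (array([0.46319214, 0.19959099]), np.float64(0.02479819017968927)) [0.4507 0.2196 0.0452]
(0.639, 0.173) 0.09 43 (array([0.63683206, 0.17297987]), np.float64(0.030886083274460036)) [0.6607 0.191  0.0969]
(0.642, 0.076) 0.09 116 (array([0.64188615, 0.0740687 ]), np.float64(0.030674701157834307)) [0.6579 0.066  0.0971]
```

servo_tool(
  turn=[
    [0,0,0],
    [0,0,0],
    [0,0,0],
    [0,0,0],
    [0,0,0],
    [0,0,0],
    [0,0,0],
    [0,0,0],
  ],
  slide=[
    [1.6,-0.2,0],
    [3.2,-0.5,0],
    [4.8,-0.7,0],
    [5.77,-0.82,-0.3],
    [5.77,-0.82,-1.5],
    [5.77,-0.82,-3.2],
    [5.77,-0.82,-4.8],
    [5.77,-0.82,-5.57],
  ],
  hand=[1,1,1,1,1,1,1,1],
)

```text
clock: 27.6
tcp_pos: [0.6361, 0.171, 0.0574]
orientation: [-2.22, -2.22, 0.008]
contact_force: [0.1, -0.7, 0.3]
grip_width: 0.0856
gripper_force: 0.0
```

servo_tool(
  turn=[
    [0,0,0],
    [0,0,0],
    [0,0,0],
    [0,0,0],
    [0,0,0],
  ],
  slide=[
    [0,0,0],
    [0,0,0],
    [0,0,0],
    [0,0,0],
    [0,0,0],
  ],
  hand=[1,0.8,0.5,0.5,0.5],
  squeeze=40,
)

```text
clock: 28.22
tcp_pos: [0.6397, 0.1727, 0.0639]
orientation: [2.22, 2.22, 0.005]
contact_force: [-2.3, -0.8, 7.1]
grip_width: 0.0616
gripper_force: 43.4
```

servo_tool(
  turn=[
    [0,0,0],
    [0,0,0],
    [0,0,0],
    [0,0,0],
    [0,0,0],
    [0,0,0],
    [0,0,0],
    [0,0,0],
  ],
  slide=[
    [0,0,0.4],
    [0,0,1.5],
    [0,0,3],
    [-0.6,-0.7,4.2],
    [-1.6,-1.9,4.3],
    [-2.6,-3.1,4.3],
    [-3.6,-4.2,4.3],
    [-4.57,-5.38,4],
  ],
  hand=[0.5,0.5,0.5,0.5,0.5,0.5,0.5,0.5],
)

```text
clock: 29.22
tcp_pos: [0.5008, 0.0096, 0.1825]
orientation: [2.22, 2.22, 0.002]
contact_force: [0.5, -1.3, -2.5]
grip_width: 0.0615
gripper_force: 44.3
```

```bash
python3 -c "
from h import *
st()
q,d,W=loc(view='scene')
cv2.imwrite('pics/a8.png',cv2.resize(q[100:340,200:500],None,fx=2.2,fy=2.2)[:,:,::-1])"
```

```text
t 29.23 tcp [0.5008 0.0096 0.1825] yawY 0.0 zax [ 0.003 -0.001 -1.   ] j [ 0.43  0.32 -0.68  1.98  0.25  0.92 -0.38] w 0.0615 gf 44.3 F [ 0.5 -1.3 -2.5]
pan [465.4 277.5] [187. 268.] 0.6
tote [460.2 -38.5] [215. 170.] 88.3
```

View pics/a8.png

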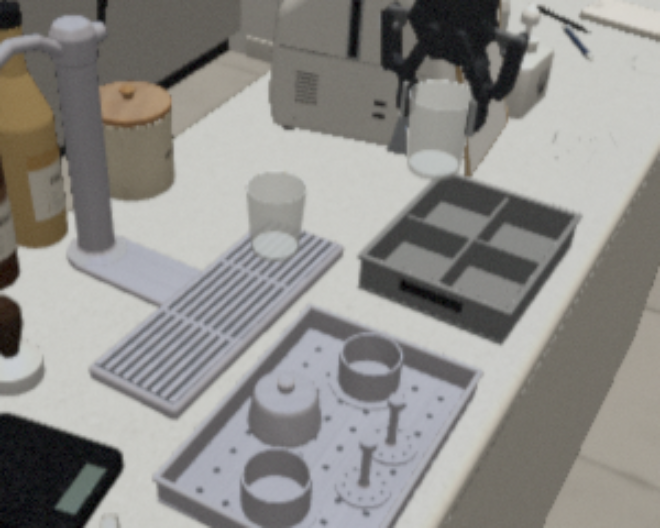

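All five steel parts stand apart in the pan, the tote hasn't moved, and the glass hangs upright over the far-left compartment at (438,130).

servo_tool(
  turn=[
    [0,0,0],
    [0,0,0],
    [0,0,0],
    [0,0,0],
    [0,0,0],
    [0,0,0],
    [0,0,0],
  ],
  slide=[
    [0,0,-1],
    [0,0,-2.2],
    [0,0,-3.3],
    [0,0,-4],
    [0,0,-4.3],
    [0,0,-4.43],
    [0,0,-4.43],
  ],
  hand=[0.5,0.5,0.5,0.5,0.5,0.5,0.5],
)

```text
clock: 30.15
tcp_pos: [0.5017, 0.0106, 0.049]
orientation: [2.221, 2.221, 0.001]
contact_force: [0.1, -0.0, -1.7]
grip_width: 0.0617
gripper_force: 44.4
```

servo_tool(
  turn=[
    [0,0,0],
    [0,0,0],
    [0,0,0],
    [0,0,0],
    [0,0,0],
    [0,0,0],
    [0,0,0],
    [0,0,0],
  ],
  slide=[
    [0,0,0],
    [0,0,0],
    [0,0,0],
    [0,0,0.8],
    [0,0,2.5],
    [0,0,4],
    [0,0,5],
    [0,0,5],
  ],
  hand=[0.85,0.85,0.85,0.85,0.9,1,1,1],
)

```text
clock: 31.15
tcp_pos: [0.5028, 0.0107, 0.2008]
orientation: [2.219, 2.218, 0.005]
contact_force: [-0.1, -0.4, -0.6]
grip_width: 0.0857
gripper_force: 0.0
```

servo_tool(
  turn=[
    [0,0,0],
    [0,0,0],
    [0,0,0],
    [0,0,0],
    [0,0,0],
  ],
  slide=[
    [1.6,0.7,0],
    [3.2,1.4,0],
    [4.74,2.08,0],
    [4.74,2.08,0],
    [4.74,2.08,0],
  ],
  hand=[1,1,1,1,1],
)

```text
clock: 31.78
tcp_pos: [0.6423, 0.0727, 0.1968]
orientation: [-2.22, -2.221, 0.004]
contact_force: [0.3, -0.6, 0.4]
grip_width: 0.0854
gripper_force: 0.0
```

```bash
python3 -c "
from h import *
st()
q,d,W=loc(view='scene')
for c,z0,z1 in(((.501,.011),.07,.095),((.642,.074),.09,.105)):
    M=(abs(W[...,0]-c[0])<.045)&(abs(W[...,1]-c[1])<.045)&(W[...,2]>z0)&(W[...,2]<z1)&(d>0)
    if M.sum()>5:print(c,z0,M.sum(),circ(W[M]),np.median(W[M],0).round(4))"
```

```text
t 31.77 tcp [0.6423 0.0727 0.1968] yawY 0.02 zax [-0.003 -0.001 -1.   ] j [ 0.24  0.54 -0.64  1.63  0.35  1.1  -0.49] w 0.0854 gf 0.0 F [ 0.3 -0.6  0.4]
pan [465.3 277.4] [187. 267.] 0.6
tote [460.3 -38.3] [216. 170.] 88.2
(0.501, 0.011) 0.07 331 (array([0.50092409, 0.01000591]), np.float64(0.030584798887085488)) [0.5011 0.0078 0.0787]
(0.642, 0.074) 0.09 240 (array([0.64390548, 0.07278848]), np.float64(0.030810479504955798)) [0.644  0.0724 0.0963]
```

servo_tool(
  turn=[
    [0,0,0],
    [0,0,0],
    [0,0,0],
    [0,0,0],
    [0,0,0],
    [0,0,0],
    [0,0,0],
    [0,0,0],
  ],
  slide=[
    [0,0,-1.6],
    [0,0,-3.2],
    [0,0,-4.3],
    [0,0,-4.57],
    [0,0,-4.57],
    [0,0,-4.57],
    [0,0,-4.57],
    [0,0,-4.57],
  ],
  hand=[1,1,1,1,0.85,0.6,0.5,0.5],
  squeeze=40,
)

```text
clock: 32.83
tcp_pos: [0.6445, 0.0731, 0.0635]
orientation: [2.22, 2.22, 0.003]
contact_force: [-2.2, -0.8, 7.1]
grip_width: 0.0609
gripper_force: 43.7
```

servo_tool(
  turn=[
    [0,0,0],
    [0,0,0],
    [0,0,0],
    [0,0,0],
  ],
  slide=[
    [0,0,0.4],
    [0,0,1.5],
    [0,0,3],
    [0,0,4.5],
  ],
  hand=[0.5,0.5,0.5,0.5],
)

```text
clock: 33.33
tcp_pos: [0.6432, 0.0729, 0.1983]
orientation: [2.221, 2.221, 0.001]
contact_force: [0.3, 0.2, -2.7]
grip_width: 0.0606
gripper_force: 44.0
```

servo_tool(
  turn=[
    [0,0,0],
    [0,0,0],
    [0,0,0],
    [0,0,0],
    [0,0,0],
    [0,0,0],
    [0,0,0],
    [0,0,0],
  ],
  slide=[
    [-1.2,-0.6,0],
    [-2.5,-1.4,0],
    [-3.8,-2.4,0],
    [-4.6,-3.6,0],
    [-4.84,-4.6,0],
    [-4.84,-5.41,0],
    [-4.84,-5.41,0],
    [-4.84,-5.41,0],
  ],
  hand=[0.5,0.5,0.5,0.5,0.5,0.5,0.5,0.5],
)

```text
clock: 34.33
tcp_pos: [0.4984, -0.0884, 0.1967]
orientation: [2.22, 2.222, 0.001]
contact_force: [0.1, 0.4, -2.2]
grip_width: 0.0603
gripper_force: 44.2
```

```bash
python3 -c "
from h import *
st()
q,d,W=loc(view='scene')
"
```

```text
t 34.33 tcp [ 0.4984 -0.0884  0.1967] yawY 0.04 zax [ 0.001  0.    -1.   ] j [ 0.62  0.31 -0.67  1.95  0.23  0.95 -0.16] w 0.0603 gf 44.2 F [ 0.1  0.4 -2.2]
pan [465.1 276.9] [186. 268.] 0.7
tote [460.5 -38.2] [215. 170.] 88.3
```

servo_tool(
  turn=[
    [0,0,0],
    [0,0,0],
    [0,0,0],
    [0,0,0],
    [0,0,0],
    [0,0,0],
    [0,0,0],
    [0,0,0],
  ],
  slide=[
    [0,0,-1.4],
    [0,0,-2.8],
    [0,0,-3.9],
    [0,0,-4.5],
    [0,0,-4.8],
    [0,0,-4.93],
    [0,0,-4.93],
    [0,0,-4.93],
  ],
  hand=[0.5,0.5,0.5,0.5,0.5,0.5,0.5,0.5],
)

```text
clock: 35.38
tcp_pos: [0.4988, -0.0895, 0.0491]
orientation: [2.221, 2.22, 0.001]
contact_force: [-0.0, -0.2, -2.2]
grip_width: 0.0602
gripper_force: 44.2
```

```bash
python3 -c "
from h import *
st()
q,d=r.grab_frame('scene');W=cloud('scene',d)
for c in((.5,.01),(.498,-.089)):
    M=(abs(W[...,0]-c[0])<.04)&(abs(W[...,1]-c[1])<.04)&(W[...,2]>.06)&(W[...,2]<.095);print(M.sum(),np.percentile(W[M][:,2],[50,90,97]))
cv2.imwrite('pics/a9.png',cv2.resize(q[100:300,300:520],None,fx=2.6,fy=2.6)[:,:,::-1])"
```

```text
t 35.38 tcp [ 0.4988 -0.0895  0.0491] yawY -0.02 zax [ 0.001 -0.    -1.   ] j [ 0.5   0.53 -0.56  2.07  0.44  0.67 -0.35] w 0.0602 gf 44.2 F [-0.  -0.2 -2.2]
503 [0.07383465 0.08402995 0.08581671]
548 [0.0749418  0.08619981 0.09025763]
```

View pics/a9.png

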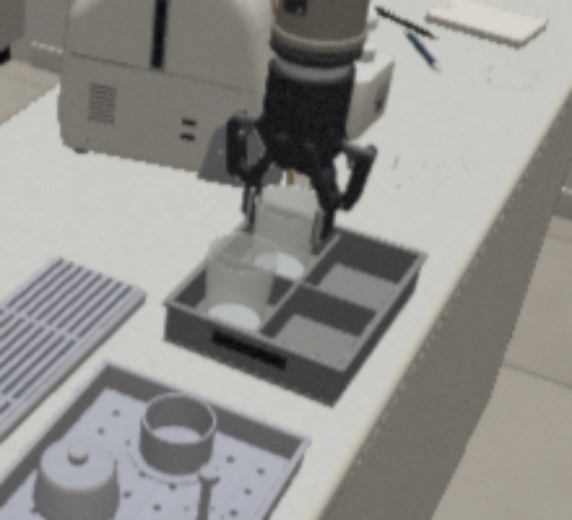

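Glass A stands in its compartment at (240,285). Glass B is in the far-right compartment, about 2 mm above the floor. Lower a touch, let go and rise.

servo_tool(
  turn=[
    [0,0,0],
    [0,0,0],
    [0,0,0],
    [0,0,0],
    [0,0,0],
    [0,0,0],
    [0,0,0],
    [0,0,0],
  ],
  slide=[
    [0,0,-0.07],
    [0,0,-0.07],
    [0,0,-0.07],
    [0,0,-0.07],
    [0,0,-0.07],
    [0,0,0.8],
    [0,0,2.5],
    [0,0,4.5],
  ],
  hand=[0.5,0.5,0.85,0.85,0.85,0.85,0.9,1],
)

```text
clock: 36.42
tcp_pos: [0.4974, -0.0893, 0.184]
orientation: [-2.22, -2.22, 0.001]
contact_force: [0.9, -0.7, 0.3]
grip_width: 0.0853
gripper_force: 0.0
```

servo_tool(
  turn=[
    [0,0,0],
    [0,0,0],
    [0,0,0],
    [0,0,0],
    [0,0,0],
    [0,0,0],
  ],
  slide=[
    [0,0,1.5],
    [0,0,3],
    [0,0,4],
    [0,0,4],
    [0,0,4],
    [0,0,4],
  ],
  hand=[1,1,1,1,1,1],
)

```text
clock: 37.17
tcp_pos: [0.4974, -0.0894, 0.302]
orientation: [-2.22, -2.22, 0.002]
contact_force: [-0.3, 0.8, -0.5]
grip_width: 0.0854
gripper_force: 0.0
```

```bash
python3 -c "
from h import *
st()
q,d,W=loc(view='scene')
for c in((.5,.01),(.498,-.089)):
    M=(abs(W[...,0]-c[0])<.04)&(abs(W[...,1]-c[1])<.04)&(W[...,2]>.07)&(W[...,2]<.1);print(M.sum(),circ(W[M]),np.percentile(W[M][:,2],[50,90,97]))
p,d=r.grab_frame('top')
c=np.hstack([q[100:380,190:480],p[170:350,200:500].repeat(1,0)[:,:290].copy().__class__((280,290,3),np.uint8)]) if 0 else q[100:380,180:480]
cv2.imwrite('pics/a10.png',cv2.resize(c,None,fx=2.1,fy=2.1)[:,:,::-1])"
```

```text
t 37.17 tcp [ 0.4974 -0.0894  0.302 ] yawY -0.0 zax [-0.002  0.001 -1.   ] j [ 0.68  0.2  -0.71  1.83  0.14  1.17 -0.08] w 0.0854 gf 0.0 F [-0.3  0.8 -0.5]
pan [465.4 277.1] [186. 268.] 0.7
tote [460.  -37.9] [216. 171.] 87.9
324 (array([0.5007788 , 0.00993854]), np.float64(0.03069422340184701)) [0.07850481 0.08485598 0.08571101]
293 (array([ 0.49879755, -0.09009917]), np.float64(0.03066745457345319)) [0.07833011 0.08495381 0.08607604]
```

View pics/a10.png

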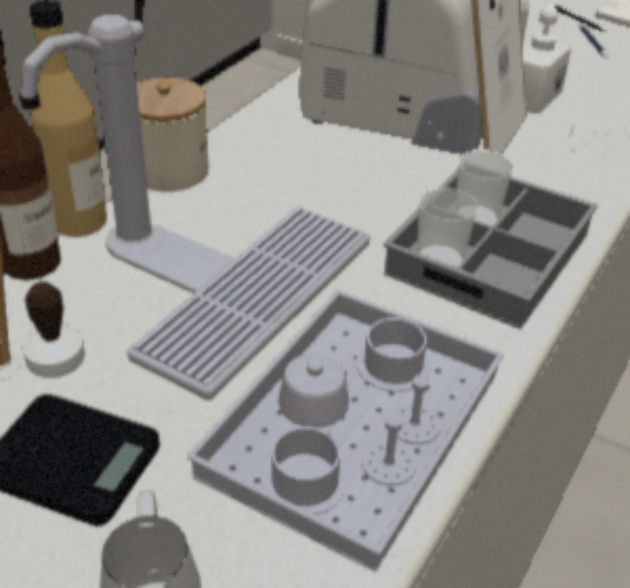

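The tray is empty. Both glasses stand upright in their own compartments at (446,230) and (483,190). The lid, two chambers and two presses stand apart in the pan, and the scale hasn't moved.

```bash
python3 -c "
from bench import r
print(r.hand_in())"
```

```text
the job is handed in; nothing more can be done
None
```

The job is handed in: in the last camera check the five steel parts (one lid, two presses, two chambers) stand apart on the pan floor, both glasses stand upright in separate tote compartments, and the scale is where it was; the hand-in gave no verdict.

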